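# Set and jam-lock the mould-press stop screw

## Robot

A 7-joint arm with a two-finger parallel gripper is mounted at the origin on a cart in front of the work surface, level with it; the furniture and walls round the work are solid. World frame = base frame: x ahead of the robot, y to its left, z up, the work surface at z = 0. Lengths are in m, angles in rad, forces in N, time in s.
With the tool pointing down it reaches from about 0.425 to 0.925 m from the base axis. Payload 6.8 kg.
Tool frame: the origin (TCP) lies at the very end of the fingers, on their centre line; the grasp point (between the pads) lies bot.hold_point_z behind it (bot.hold_point_z is the distance from the TCP to the grasp point, in m); x points along the fingers, z is the direction in which the jaws open and shut, and the axes are right-handed (so a half turn about x gives the same grasp; the last joint's range is limited). The gripper opens to 85 mm and grips with 20 to 120 N. Pads are 22 mm wide; open, the fingers measure 114 mm over their backs; the gripper's body (76 mm by 85 mm) begins 54 mm behind the grasp point. The pads swing forward as they close: fully open they stand 13 mm farther back than shut.
Start: joints at [-0.108, 0.477, 0.022, 1.555, -0.011, 1.109, -0.083], TCP at [0.675, 0, 0.231] pointing down, gripper open.
Joint ranges: [-2.96, 2.96], [-0.34, 2.1], [-1.41, 1.46], [0.24, 2.44], [-1.37, 4.51], [0.17, 1.92], [-2.96, 2.96]. Speed limits (rad/s): [2.39, 2.39, 3.14, 3.14, 3.14, 3.14, 3.14].

## Interface

Orientations are given as a unit quaternion [w, x, y, z].
In Python, from station import bot gives the robot as it stands.
- The arm moves only by the tool drive_tool, never from a script. Its arguments are lists of equal length, an entry for each row: "slide": the shift along the world's x, y, z in mm, a list of three; "turn": the turn, a rotation vector about the world's x, y, z in rad, a list of three; "gripper": the opening, from 0 (shut) to 1 (fully open). A call has 1 to 10 rows; each row is the pose to reach, as a shift and turn from the pose measured when the call began; what a row does not reach only later rows make up. A row lasts 1/10 s, in which the tool goes at most 50 mm and 8.59 degrees, less where a joint would pass 70% of its speed; a pose out of reach is approached as far as the arm can. A call with a gripper value outside its range is refused whole. The fingers move at their own pace and stop on an object; "squeeze" is the grip in N (left out, the last holds). Time passes only in rows, so rows that repeat a pose let the fingers close. It gives the time, the measured TCP pose, the force and the opening at its end, in the units of the state.
- bot.get_obs(): the state, without advancing time (a new reading comes with each control period).
- bot.read_camera(name): name is "scene" or "side" or "wrist"; returns a dict with "color" (384x512x3 uint8, red, green, blue), "fovy" (degrees; the focal length in pixels is half the picture's height over the tangent of half this angle, whatever the lens; pixels are square), "cx", "cy" (the principal point, pixels), "R" (3x3) and "t" (3): a world point X has camera coordinates R X + t. Camera axes: x right, y down, z forward; pixel columns grow to the right and rows downward; lengths in m; the calibration is good to about 2 mm. A picture is of the moment at which its call begins. There is no depth.
- bot.hand_in(): hands the job in, once; it reports no verdict.
The state is a dict: "t": time; "q": joint angles; "joint_vel": joint speeds; "joint_torque": joint torques, N m; "eef_pos": TCP position; "tool_rot": TCP orientation; "contact_force": force on the tool from outside, world axes, zero at the start; "torque": the same for the moment, N m; "gripper_width": opening from 0.0 (shut) to 1.0 (fully open).
Only numpy, scipy, OpenCV 4.12 (cv2) and the standard library are available. Lean on these libraries where they do the work, as an engineer would, in place of code of your own. Each camera call takes 0.05 s, during which the arm holds its last target.

## Task

The square-collared stop screw of the mould press needs setting and locking. Slide the spanner that fits onto the collar from the side with its handle opposite the pointer, swing it clockwise until the handle rests against the stop post (pointer on the long line), and leave it lying there to hold the screw; then turn the winged locknut above the collar clockwise until it is jammed tight, without letting the screw turn off its setting. Leave the other spanner and the moulds, cup, tin and thermometer where they are.

Things in the scene. Friction and masses are not known exactly. Their poses are not given: they have to be found in the camera images.
- jig: aluminium block fixed to the bench, 150 mm (its x) by 250 mm (its y), 25 mm thick; origin at the bench under the screw's axis; the block reaches x -75..75, y -190..60 mm. Its y axis points from the axis to the long setting line of the engraved scale; spanners lie flat on its top (z 25 mm) on the -y side
- stop_post (a point): fixed steel post, 16 mm diameter, standing 28 mm up from the block top; this point is on its axis, 20 mm above the block top, at (-18.5, -152) mm in the jig frame. A wide-spanner handle on its +x side, along the jig's -y, touches it with its 10 mm half-width when the screw is at its setting
- collar (a point): centre of the screw's steel collar, 34 mm square, 18 mm tall (from 1 to 19 mm above the block top, centre 10 mm above it), on the screw axis; turns with the screw. Its y axis is the direction of the dark pointer finger (7 mm wide, 4 mm high, reaching 45 mm from the axis); the spanner's handle must point the other way (-y of this frame). The collar's flats are square to these axes
- adjuster (a joint): angle of the screw in the block, rad, grows clockwise seen from above; 0 = pointer on the long setting line; starts about 0.3 to 0.6 rad before it (negative). Turns freely without stops against about 0.05 N m of friction; the free play of the spanner lets it stand up to about 0.08 rad either side when the handle is on the post
- locknut (a joint): angle of the locknut on the screw's thread, rad, grows clockwise seen from above; starts 0 to 0.5, jams solid at 2.4. It rubs on the thread with about 0.15 N m, more than the screw rubs in the block, so the screw turns along with the nut unless it is held. Its axis is the screw axis; it does not visibly sink
- nut_wing (a point): point on the screw axis in the middle of the locknut's upright wing, 75 mm above the bench; the wing is a flat bar 54 mm long (x axis of this point) by 14 mm thick (y), from 58 to 88 mm above the bench; below it a dark hexagon 36 mm across flats, from 46 to 58 mm above the bench
- wide_spanner: flat steel open-ended spanner with the wider jaw (opening 36 mm between parallel cheeks, each 13 mm thick, with flared tips); 12 mm thick, loose, 0.3 kg, lying flat. Origin under the centre of the jaw (where the collar's centre sits when fully home); +x runs to the handle end at 188 mm, the jaw opens to -x, its tips reach -24 mm, its back face is at +18 mm. Handle bar 20 mm wide
- wide_spanner_jaw (a point): centre of the wide jaw, 6 mm above the spanner's underside
- wide_spanner_grip (a point): point in the black upright grip block on the handle, 112 mm from the jaw centre and 28 mm above the spanner's underside; the block is 24 mm across the handle, 42 mm along it, from 12 to 42 mm above the underside
- narrow_spanner: similar spanner with a narrower jaw (24 mm opening, head 46 mm across instead of 62 mm) that does not fit; same frame. Not needed
- cup: steel cup, 64 mm wide, 71 mm high, bystander; origin under its centre
- tin: tinplate box, 77x124x48 mm, bystander; origin under its centre
- probe: probe thermometer lying flat, 203 mm long, bystander; origin under its centre
- mould_a: candle mould, 68 mm wide, 84 mm high, bystander; origin under its centre
- mould_b: candle mould, 68 mm wide, 84 mm high, bystander; origin under its centre
- mould_c: candle mould, 67 mm wide, 86 mm high, bystander between block and robot; origin under its centre
- mould_d: candle mould, 68 mm wide, 85 mm high, bystander; origin under its centre

How it is judged:
On the way, in this order (a step that is already met when the one before it is completed fails the run):
1. the wide spanner is home on the collar and the screw is swung to its setting, the handle at the stop post (horizontal distance between wide_spanner_jaw and collar below 0.008 m and distance between wide_spanner_jaw and collar below 0.012 m and angle between wide_spanner's own z axis and vertical below 0.12 rad and value of joint adjuster between -0.2 and 0.2 rad and x of wide_spanner_grip in the frame of jig between -0.016 and 0.016 m), for 0.2 s.
2. the locknut is jammed tight while the spanner holds the screw at its setting (horizontal distance between wide_spanner_jaw and collar below 0.008 m and distance between wide_spanner_jaw and collar below 0.012 m and angle between wide_spanner's own z axis and vertical below 0.12 rad and value of joint adjuster between -0.2 and 0.2 rad and value of joint locknut above 2.32 rad), for 0.2 s.
At the end, for the whole second after the job is handed in: The locknut is jammed (within 0.08 rad of its end, 2.4 rad), the screw stands within 0.2 rad of its setting, and the wide spanner lies flat at rest, home on the collar (jaw centre within 8 mm of the screw axis), its handle at the stop post (grip within 16 mm of the block's centre line) (all of step 2 and x of wide_spanner_grip in the frame of jig between -0.016 and 0.016 m and linear speed of wide_spanner below 0.02 m/s); the robot touches nothing.
It fails at once if the screw is turned well past its setting (0.3 rad) (value of joint adjuster above 0.3 rad).
It fails at once if the narrow spanner is moved more than 30 mm (distance of narrow_spanner from where it was at the start of the episode above 0.03 m).
It fails at once if a bystander is moved more than 30 mm (distance of any of cup, tin, probe, mould_a, mould_b, mould_c, mould_d from where it was at the start of the episode above 0.03 m).
It also fails if it takes over 67 s, if anything falls off the work surface, if the arm or the gripper's body presses on something with over 40 N, if the wrist force passes 120 N, or if a joint passes its speed limit or range.

## Working session

There is one attempt and no reset: what is moved stays moved. The work goes in short steps, Python scripts to look and compute and a tool call to move; the robot and the scene stay as the last step left them, time stands still between calls to the robot, and variables do not carry over. Pictures are saved under pics/ and viewed, and the job is handed in when it is done.

Besides the shell and the picture viewer there is one more tool, called after "Request:" in YAML: its name, and indented under it one key for each argument. drive_tool: Moves the arm, as the interface text tells. Its arguments: {"type":"object","properties":{"slide":{"type":"array"},"turn":{"type":"array"},"gripper":{"type":"array"},"squeeze":{"type":"number"}},"required":["slide","turn","gripper"]}

```bash
ls; mkdir -p pics; python3 - <<'E'
from station import bot
import cv2
for n in ["scene","side","wrist"]:
    c=bot.read_camera(n)
    cv2.imwrite(f"pics/{n}0.png",cv2.cvtColor(c["color"],cv2.COLOR_RGB2BGR))
    print(n,c["fovy"],c["cx"],c["cy"],c["R"],c["t"])
print(bot.get_obs(),bot.hold_point_z)
E
```

```text
pics
scene 50.79843906834424 260.02842910714503 190.9418414794032 [[-0.8501894  -0.52627336 -0.01464049]
 [-0.23842234  0.40966449 -0.88052814]
 [ 0.46939619 -0.74512506 -0.47376773]] [0.51319067 0.23895266 1.06159843]
side 43.04841859685467 259.5557808203024 189.92519367482808 [[ 0.85236126 -0.52269949 -0.01629497]
 [-0.24803023 -0.37663604 -0.89253924]
 [ 0.46039254  0.76480752 -0.45067524]] [-0.50659559  0.20345986  1.26281406]
wrist 62.46526218445 252.32112963844133 194.83249501012125 [[ 9.99997539e-01  3.98098192e-04 -2.18264796e-03]
 [ 1.08228086e-03 -9.46311023e-01  3.23255745e-01]
 [-1.93677629e-03 -3.23257312e-01 -9.46309125e-01]] [-0.67313934 -0.04283909  0.38080553]
{'t': 0.15, 'q': array([-0.10810099,  0.47763518,  0.02235585,  1.55615855, -0.01150418,
        1.10930265, -0.08309451]), 'joint_vel': array([ 7.37507853e-04, -3.08148613e-03,  4.46590439e-04, -4.56278056e-03,
       -1.16015944e-03,  7.40387695e-05,  3.45529589e-04]), 'joint_torque': array([ 1.55385478e-03, -5.96924365e+01,  1.60940632e+00, -2.81490952e+01,
        1.26662746e-02,  6.56643446e-03,  5.58682734e-05]), 'eef_pos': array([ 6.74572738e-01, -7.05772696e-06,  2.30560285e-01]), 'tool_rot': array([ 7.06621508e-01, -3.93859577e-05,  7.07591720e-01, -2.88373313e-05]), 'contact_force': array([-0.42058057, -0.49625726,  0.37283328]), 'torque': array([ 0.03287158, -0.03992831,  0.02656897]), 'gripper_width': 0.9995797703391833} 0.0187
```

View pics/scene0.png

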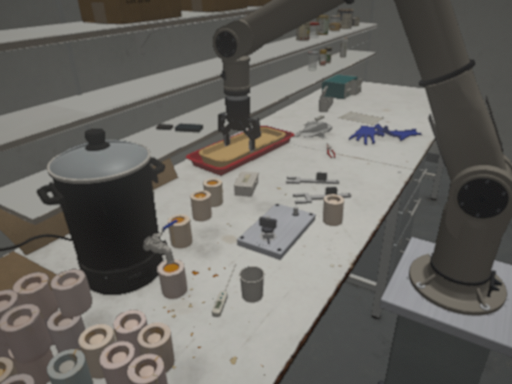

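View pics/side0.png

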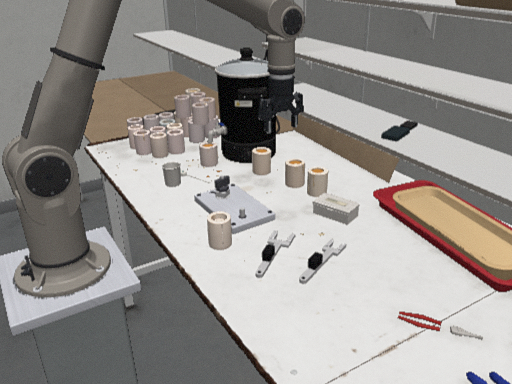

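View pics/wrist0.png

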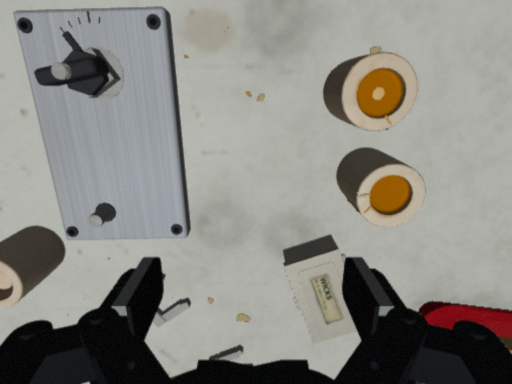

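```bash
cat > h.py <<'E'
import numpy as np, cv2
from station import bot
def ray(c,uv):
    f=c["color"].shape[0]/2/np.tan(np.radians(c["fovy"]/2))
    d=np.array([(uv[0]-c["cx"])/f,(uv[1]-c["cy"])/f,1.]);R=np.array(c["R"]);t=np.array(c["t"])
    return -R.T@t, R.T@d
def onz(c,uv,z):
    o,d=ray(c,uv); return o+d*(z-o[2])/d[2]
def proj(c,X):
    f=c["color"].shape[0]/2/np.tan(np.radians(c["fovy"]/2))
    p=np.array(c["R"])@np.array(X)+np.array(c["t"]); return np.array([c["cx"]+f*p[0]/p[2],c["cy"]+f*p[1]/p[2]])
def save(c,name,box=None,s=1):
    im=cv2.cvtColor(c["color"],cv2.COLOR_RGB2BGR)
    if box: x0,y0,x1,y1=box; im=im[y0:y1,x0:x1]
    im=cv2.resize(im,None,fx=s,fy=s,interpolation=cv2.INTER_CUBIC)
    cv2.imwrite("pics/"+name,im)
E
python3 - <<'E'
from h import *
c=bot.read_camera("side"); save(c,"s1.png",(190,160,370,290),4.4)
c=bot.read_camera("wrist"); save(c,"w1.png",(0,0,200,250),2.4*1)
E
```

```text
(no output)
```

View pics/s1.png

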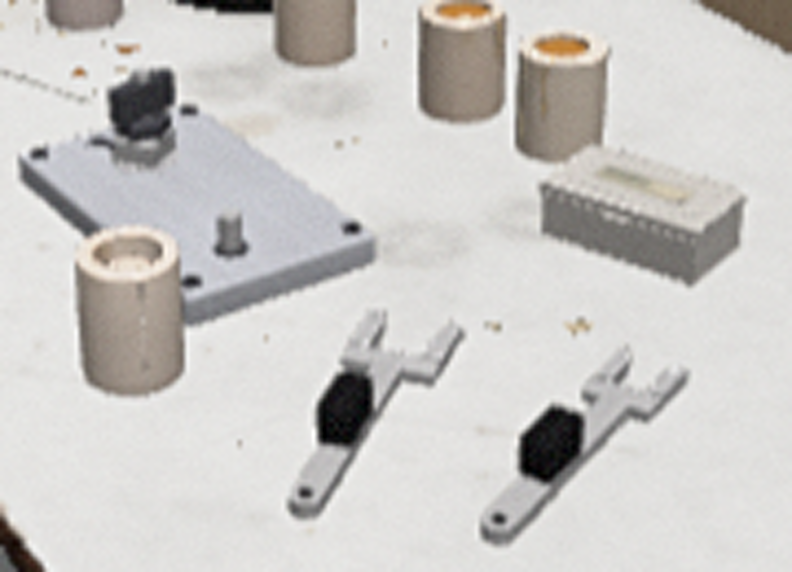

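View pics/w1.png

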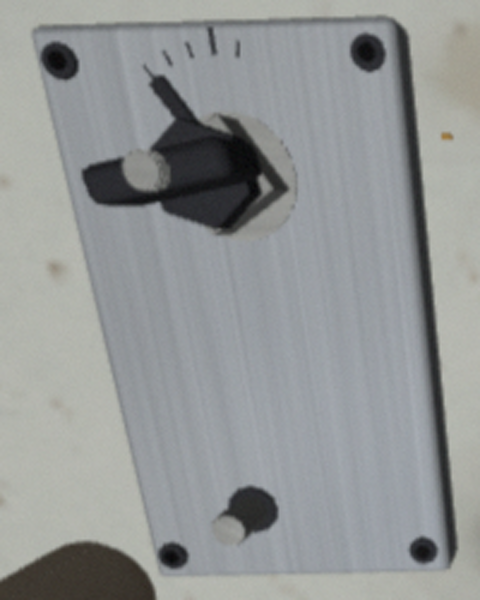

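```bash
python3 - <<'E'
from h import *
c=bot.read_camera("wrist");s=bot.read_camera("side")
P=lambda u,v,z:onz(c,(u/2.4,v/2.4),z)
S=lambda u,v,z:onz(s,(190+u/4.4,160+v/4.4),z)
for n,u,v,z in [("TL",35,30,.025),("TR",390,17,.025),("BL",160,574,.025),("bTL",60,60,.025),("bTR",367,50,.025),("bBL",172,556,.025),("bBR",423,550,.025),("post",229,530,.053),("ptr tip",155,78,.030),("long line out",210,27,.025),("longline in",214,55,.025)]:
    print(n,P(u,v,z).round(4))
print("side")
for n,u,v,z in [("bTL",38,153,.025),("bTR",188,110,.025),("bBL",190,282,.025),("bBR",350,228,.025),("post",231,216,.053),
 ("W end hole",305,492,.012),("W tipL",375,316,.012),("W tipR",458,328,.012),("N hole",497,518,.012),("N tipL",626,352,.012),("N tipR",684,374,.012),("moldc top",128,250,.086)]:
    print(n,S(u,v,z).round(4))
E
```

```text
TL [0.4425 0.151  0.025 ]
TR [0.5868 0.1556 0.025 ]
BL [ 0.4469 -0.0935  0.025 ]
bTL [0.4501 0.1401 0.025 ]
bTR [0.5763 0.1438 0.025 ]
bBL [ 0.4549 -0.0834  0.025 ]
bBR [ 0.5818 -0.08    0.025 ]
post [ 0.5011 -0.0569  0.053 ]
ptr tip [0.4905 0.1328 0.03  ]
long line out [0.5136 0.1521 0.025 ]
longline in [0.5136 0.142  0.025 ]
side
bTL [0.4517 0.142  0.025 ]
bTR [0.5779 0.1441 0.025 ]
bBL [ 0.4564 -0.0805  0.025 ]
bBR [ 0.5827 -0.0772  0.025 ]
post [ 0.4987 -0.0623  0.053 ]
W end hole [ 0.4094 -0.3009  0.012 ]
W tipL [ 0.5462 -0.164   0.012 ]
W tipR [ 0.5827 -0.2051  0.012 ]
N hole [ 0.4866 -0.3792  0.012 ]
N tipL [ 0.6545 -0.2853  0.012 ]
N tipR [ 0.6685 -0.3241  0.012 ]
moldc top [ 0.3957 -0.1173  0.086 ]
```

Request:
drive_tool:
  slide:
    - [-219, -266, 0]
    - [-219, -266, 0]
    - [-219, -266, 0]
    - [-219, -266, 0]
    - [-219, -266, 0]
    - [-219, -266, 0]
    - [-219, -266, 0]
    - [-219, -266, 0]
    - [-219, -266, 0]
    - [-219, -266, 0]
  turn:
    - [0, 0, -0.13]
    - [0, 0, -0.26]
    - [0, 0, -0.39]
    - [0, 0, -0.52]
    - [0, 0, -0.65]
    - [0, 0, -0.78]
    - [0, 0, -0.93]
    - [0, 0, -0.93]
    - [0, 0, -0.93]
    - [0, 0, -0.93]
  gripper: [1, 1, 1, 1, 1, 1, 1, 1, 1, 1]

```text
t: 1.35
eef_pos: [0.4569, -0.2649, 0.2312]
tool_rot: [0.632, 0.317, 0.632, -0.316]
contact_force: [-0.4, 0.1, -0.6]
gripper_width: 1.0
```

```bash
python3 - <<'E'
from h import *
o=bot.get_obs();print(o['t'],o['eef_pos'],o['tool_rot'],o['q'])
c=bot.read_camera("wrist"); save(c,"w2.png",None,1.5)
E
```

```text
1.35 [ 0.4568557  -0.26487959  0.23115098] [ 0.63244454  0.31650929  0.63247071 -0.31593763] [ 0.15276807  0.23741376  0.30141661  1.92213965 -0.08435947  0.99402287
 -0.43498706]
```

View pics/w2.png

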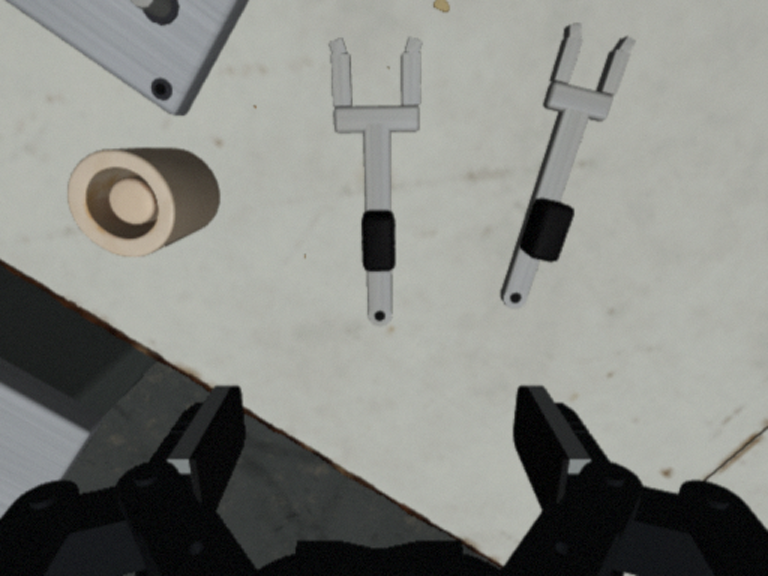

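```bash
python3 - <<'E'
from h import *
c=bot.read_camera("wrist")
P=lambda u,v,z:onz(c,(u/1.5,v/1.5),z)
g=cv2.cvtColor(c["color"],cv2.COLOR_RGB2GRAY)
m=(g<50).astype(np.uint8); n,l,st,ce=cv2.connectedComponentsWithStats(m)
for i in range(1,n):
    if 100<st[i][4]<3000: print(st[i],ce[i]*1.5)
h=P(379,316,.012);t=(P(338,42,.012)+P(415,42,.012))/2;b=(P(334,131,.012)+P(419,130,.012))/2; g=P(378,240,.042);print(h,t,b,g)
for p in(t,b): 
    d=p-h;print(np.linalg.norm(d),np.degrees(np.arctan2(d[1],d[0])))
u=(t-h)/np.linalg.norm(t-h)
print("tip w",np.linalg.norm(P(338,42,.012)-P(415,42,.012)),"grip from back:",np.dot(b-g,u),"jaw",b+u*.018,"grip",b-u*.094)
E
```

```text
[ 98   0  21  16 111] [165.86486486  14.06756757]
[102  53  12  13 121] [161.30578512  88.73553719]
[ 344  131   38   43 1078] [544.53617811 228.88497217]
[242 141  21  40 810] [377.93888889 240.67592593]
[160 304  19  15 109] [253.83027523 466.59633028]
[ 0.40783403 -0.30174455  0.012     ] [ 0.56725071 -0.17971888  0.012     ] [ 0.52155503 -0.2139503   0.012     ] [ 0.46335954 -0.25909306  0.042     ]
0.20075841769050135 37.43228857940854
0.14366731356545923 37.66865645252205
tip w 0.05247815176147815 grip from back: 0.07365024364153885 jaw [ 0.53584833 -0.20300948  0.012     ] grip [ 0.44691224 -0.2710857   0.012     ]
```

```bash
python3 - <<'E'
from h import *
c=bot.read_camera("wrist")
P=lambda u,v,z:onz(c,(u/1.5,v/1.5),z)
h=P(379,316,.012);u=P(376.5,40,.012)-h;u/=np.linalg.norm(u);print(np.degrees(np.arctan2(u[1],u[0])))
for n,v,z,x in [("tip",38.5,.012,-24),("in",106,.012,18),("out",131.5,.012,31),("gn",211,.012,91),("gf",271.5,.042,133),("end",324.5,.012,188)]:
    p=P(377.5,v,z); print(n,p.round(4),"jaw est",(p+u*x/1000).round(4))
E
```

```text
37.43030070289275
tip [ 0.5693 -0.179   0.012 ] jaw est [ 0.5502 -0.1936  0.012 ]
in [ 0.5351 -0.2047  0.012 ] jaw est [ 0.5494 -0.1937  0.012 ]
out [ 0.5214 -0.2149  0.012 ] jaw est [ 0.546  -0.1961  0.012 ]
gn [ 0.4756 -0.2493  0.012 ] jaw est [ 0.5479 -0.194   0.012 ]
gf [ 0.4445 -0.2728  0.042 ] jaw est [ 0.5501 -0.192   0.042 ]
end [ 0.401  -0.3053  0.012 ] jaw est [ 0.5503 -0.191   0.012 ]
```

Request:
drive_tool:
  slide:
    - [4, 4, -50]
    - [4, 4, -100]
    - [4, 4, -150]
    - [4, 4, -185]
    - [4, 4, -205]
    - [4, 4, -217]
    - [4, 4, -217]
    - [4, 4, -217]
  turn:
    - [0, 0, 0.012]
    - [0, 0, 0.012]
    - [0, 0, 0.012]
    - [0, 0, 0.012]
    - [0, 0, 0.012]
    - [0, 0, 0.012]
    - [0, 0, 0.012]
    - [0, 0, 0.012]
  gripper: [1, 1, 1, 1, 1, 1, 1, 1]

```text
t: 2.3
eef_pos: [0.4618, -0.2608, 0.0147]
tool_rot: [0.635, 0.312, 0.634, -0.312]
contact_force: [0.8, 1.1, 0.1]
gripper_width: 1.003
```

Request:
drive_tool:
  slide:
    - [0, 0, 0]
    - [0, 0, 0]
    - [0, 0, 0]
    - [0, 0, 0]
    - [0, 0, 0]
    - [0, 0, 0]
    - [0, 0, 0]
    - [0, 0, 0]
  turn:
    - [0, 0, 0]
    - [0, 0, 0]
    - [0, 0, 0]
    - [0, 0, 0]
    - [0, 0, 0]
    - [0, 0, 0]
    - [0, 0, 0]
    - [0, 0, 0]
  gripper: [0.4, 0, 0, 0, 0, 0, 0, 0]
  squeeze: 60

```text
t: 3.1
eef_pos: [0.462, -0.261, 0.0153]
tool_rot: [0.635, 0.312, 0.634, -0.312]
contact_force: [-2.0, 0.9, 6.3]
gripper_width: 0.268
```

```bash
python3 - <<'E'
from h import *
o=bot.get_obs();print(o['t'],o['eef_pos'],o['tool_rot'],o['q'],o['gripper_width'],o['contact_force'])
c=bot.read_camera("wrist"); save(c,"w3.png",None,1.5)
c=bot.read_camera("side"); save(c,"s3.png",(190,160,370,290),4.4)
E
```

```text
3.1 [ 0.46200604 -0.26095252  0.01526668] [ 0.63495464  0.31245756  0.63397954 -0.31188592] [ 0.23376094  0.56339768  0.20654134  2.06228966 -0.21813925  0.53458839
 -0.31708328] 0.26831777039921584 [-1.96560621  0.88946638  6.29140108]
```

View pics/w3.png

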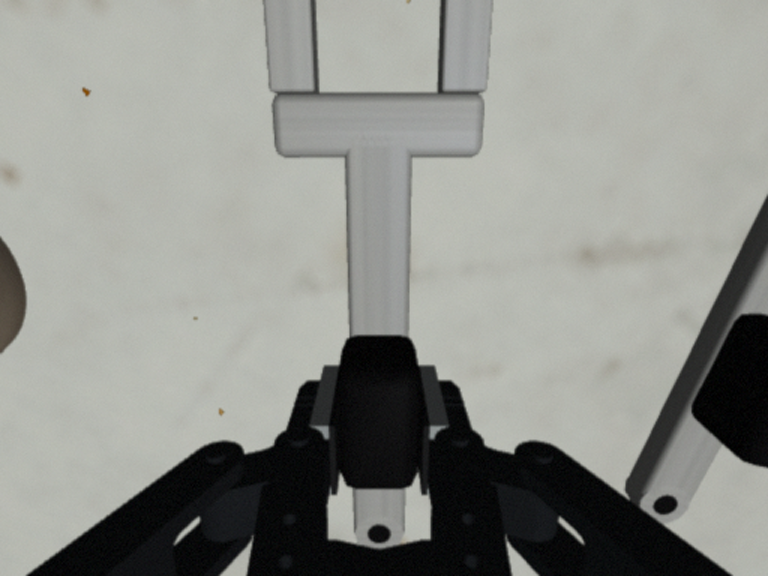

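View pics/s3.png

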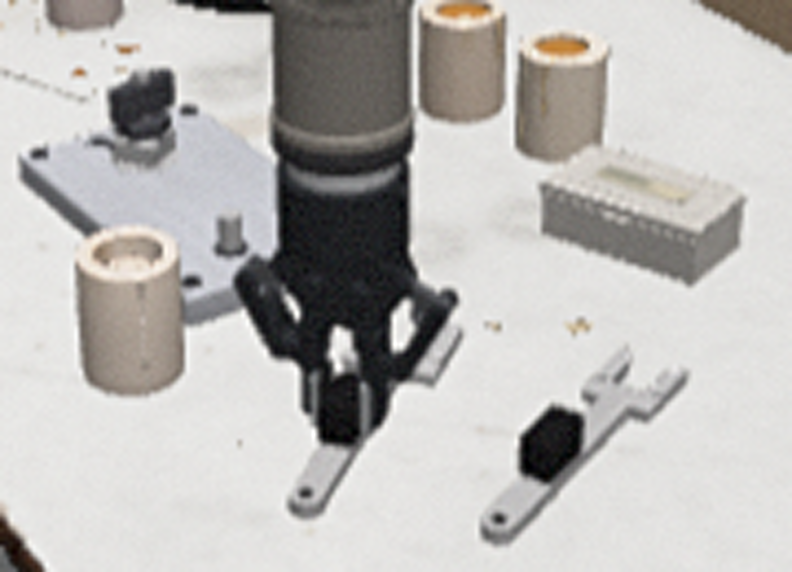

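Request:
drive_tool:
  slide:
    - [0, 0, 20]
    - [0, 0, 60]
    - [0, 0, 105]
    - [50, 50, 105]
    - [90, 90, 105]
    - [120, 130, 105]
    - [157, 170, 105]
    - [157, 201, 105]
    - [157, 201, 105]
    - [157, 201, 105]
  turn:
    - [0, 0, 0]
    - [0, 0, 0]
    - [0, 0, 0]
    - [0, 0, 0.13]
    - [0, 0, 0.27]
    - [0, 0, 0.4]
    - [0, 0, 0.54]
    - [0, 0, 0.68]
    - [0, 0, 0.82]
    - [0, 0, 0.95]
  gripper: [0, 0, 0, 0, 0, 0, 0, 0, 0, 0]

```text
t: 4.2
eef_pos: [0.6194, -0.0557, 0.1195]
tool_rot: [0.707, -0.016, 0.707, 0.018]
contact_force: [-0.1, -0.9, -3.4]
gripper_width: 0.272
```

Request:
drive_tool:
  slide:
    - [0, 0, 0]
    - [0, 0, 0]
    - [0, 0, 0]
    - [0, 0, 0]
    - [0, 0, 0]
    - [0, 0, 0]
  turn:
    - [0, 0, 0.13]
    - [0, 0, 0.26]
    - [0, 0, 0.39]
    - [0, 0, 0.52]
    - [0, 0, 0.55]
    - [0, 0, 0.55]
  gripper: [0, 0, 0, 0, 0, 0]

```text
t: 4.8
eef_pos: [0.6189, -0.0559, 0.1191]
tool_rot: [0.675, -0.206, 0.677, 0.208]
contact_force: [0.6, 0.4, -2.2]
gripper_width: 0.273
```

```bash
python3 - <<'E'
from h import *
from scipy.spatial.transform import Rotation as Ro
o=bot.get_obs();print(o['t'],o['eef_pos'],o['q'],o['gripper_width'],o['contact_force'])
z=Ro.from_quat(o['tool_rot'],scalar_first=True).apply([[1,0,0],[0,0,1]]);print(z, np.degrees(np.arctan2(z[1][1],z[1][0])))
c=bot.read_camera("wrist"); save(c,"w4.png",None,1.5)
E
```

```text
4.8 [ 0.61891071 -0.05585805  0.11913971] [ 0.09040366  0.51623459 -0.13322501  1.77599052  0.08332271  0.85743113
  0.51431772] 0.27308122854463984 [ 0.55358913  0.39905395 -2.1735257 ]
[[-2.59302263e-03  2.57357848e-03 -9.99993326e-01]
 [ 8.28313277e-01  5.60264773e-01 -7.05954419e-04]] 34.07412022270726
```

View pics/w4.png

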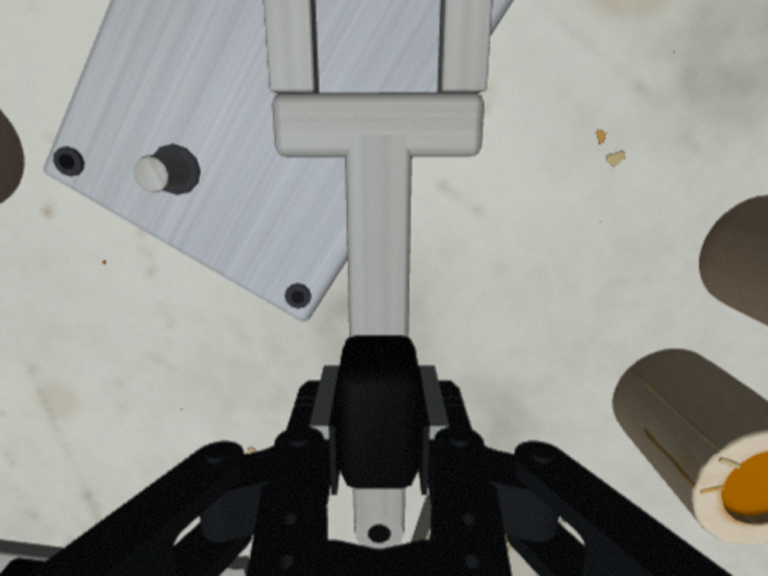

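```bash
python3 - <<'E'
from h import *
from scipy.spatial.transform import Rotation as Ro
o=bot.get_obs()
c=bot.read_camera("wrist")
zt=o['eef_pos'][2]-.0153+.012
P=lambda u,v,z=zt:onz(c,(u/1.5,v/1.5),z)
a=P(378.5,93.5);b=P(378.5,156.5);hl=P(379,533)
u=(a-hl);print(np.linalg.norm(u),np.degrees(np.arctan2(u[1],u[0])))
u/=np.linalg.norm(u)
print("bridge",np.linalg.norm(a-b),"jaw",a+u*.018,b+u*.031, "dist TCP",np.linalg.norm((a+u*.018-o['eef_pos'])[:2]))
w=P(275,110)-P(483,110);print("head w",np.linalg.norm(w))
# expectation jaw 
d=.112
for n,uu,vv,z in [("post",151,173,.053),("bBL",69,161,.025),("bBR",298,295,.025)]: print(n,P(uu,vv,z))
E
```

```text
0.15897573670730913 124.12899744949038
bridge 0.017229650984868845 jaw [0.55593902 0.03578853 0.11593055] [0.55829455 0.03227545 0.11593055] dist TCP 0.11125493038486761
head w 0.059711181872524284
post [ 0.50043308 -0.05603748  0.053     ]
bBL [ 0.45567086 -0.0822004   0.025     ]
bBR [ 0.58221718 -0.07900382  0.025     ]
```

```bash
python3 - <<'E'
from h import *
R=np.array([[9.99997539e-01,3.98098192e-04,-2.18264796e-03],[1.08228086e-03,-9.46311023e-01,3.23255745e-01],[-1.93677629e-03,-3.23257312e-01,-9.46309125e-01]]);t=np.array([-0.67313934,-0.04283909,0.38080553])
w=cv2.imread("pics/wrist0.png")
c={"color":w,"fovy":62.46526218445,"cx":252.32112963844133,"cy":194.83249501012125,"R":R,"t":t}
for z in (.088,.092,.096,.1): print(z,onz(c,(147/2.4,169/2.4),z))
# collar corner visible at (290,187), disc right edge (297,180)
for n,u,v,z in [("corner",290,187,.044),("corner",290,187,.026),("disc right",297,182,.025),("disc bottom",250,239,.025),("disc top",225,110,.025)]: print(n,onz(c,(u/2.4,v/2.4),z))
for X in ([.515,.096,.044],[.515,.096,.026]): print(proj(c,X)*2.4)
# predicted collar corners
a=.588; y=np.array([-np.sin(a),np.cos(a)]);x=np.array([y[1],-y[0]])
im=cv2.resize(w[:110,:180],None,fx=4.4,fy=4.4,interpolation=cv2.INTER_CUBIC)
for z,col in ((.044,(0,0,255)),(.026,(0,255,0))):
    pts=[proj(c,list(np.array([.515,.096])+.017*(i*x+j*y))+[z])*4.4 for i,j in((1,1),(1,-1),(-1,-1),(-1,1))]
    cv2.polylines(im,[np.int32(pts)],True,col,1)
p=[proj(c,list(np.array([.515,.096])+.045*y+k*.0035*x)+[.030])*4.4 for k in(-1,1)]
cv2.polylines(im,[np.int32(p)],False,(255,0,0),1)
cv2.imwrite("pics/col.png",im)
s=bot.read_camera("side"); save(s,"s4.png",(200,160,260,220),9)
E
```

```text
0.088 [0.5130074  0.09566994 0.088     ]
0.092 [0.51526792 0.09548953 0.092     ]
0.096 [0.51752844 0.09530911 0.096     ]
0.1 [0.51978896 0.09512869 0.1       ]
corner [0.54498545 0.09085788 0.044     ]
corner [0.53792558 0.09129761 0.026     ]
disc right [0.5408079  0.09333557 0.025     ]
disc bottom [0.51709138 0.06989655 0.025     ]
disc top [0.51444018 0.12144588 0.025     ]
[214.16961128 173.4150245 ]
[234.82785337 175.23338814]
```

View pics/col.png

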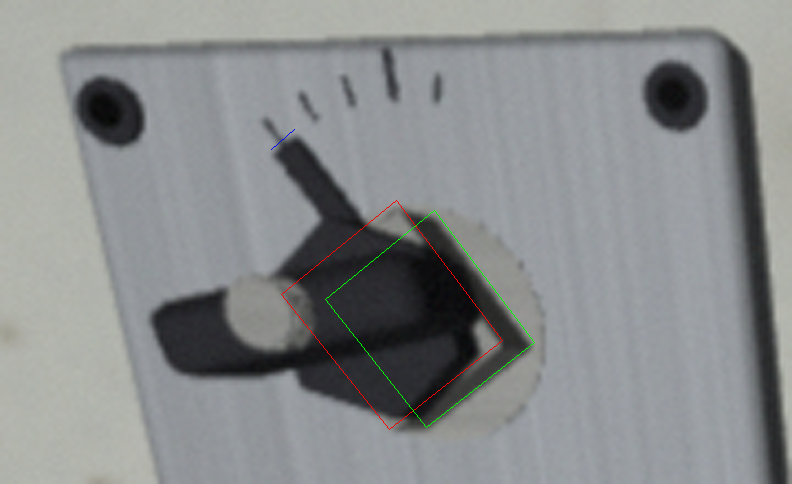

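View pics/s4.png

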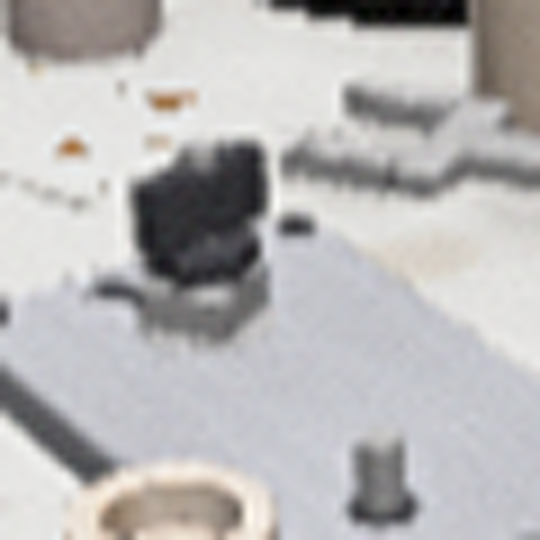

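Request:
drive_tool:
  slide:
    - [-5, 0, -30]
    - [-5, 0, -60]
    - [-5, 0, -72]
    - [-5, 0, -76]
    - [-5, 0, -76]
  turn:
    - [0, 0, -0.02]
    - [0, 0, -0.02]
    - [0, 0, -0.02]
    - [0, 0, -0.02]
    - [0, 0, -0.02]
  gripper: [0, 0, 0, 0, 0]

```text
t: 5.45
eef_pos: [0.6146, -0.0556, 0.0436]
tool_rot: [0.678, -0.199, 0.679, 0.201]
contact_force: [-0.5, -0.1, -2.1]
gripper_width: 0.271
```

```bash
python3 - <<'E'
from h import *
from scipy.spatial.transform import Rotation as Ro
o=bot.get_obs();print(o['t'],o['eef_pos'],o['gripper_width'],o['contact_force'])
z=Ro.from_quat(o['tool_rot'],scalar_first=True).apply([[1,0,0],[0,0,1]]);print(z[0], np.degrees(np.arctan2(z[1][1],z[1][0])))
a=np.arctan2(z[1][1],z[1][0]);u=np.array([-np.sin(a),np.cos(a)])
j=o['eef_pos'][:2]+.111*u;d=np.array([.515,.0957])-j;print(j,"along",d@u,"lat",d@[u[1],-u[0]],"u",u)
for n in("scene","side"):
  c=bot.read_camera(n);p=proj(c,[.53,.06,.04]).astype(int);save(c,n+"5.png",(p[0]-60,p[1]-50,p[0]+60,p[1]+50),6)
E
```

```text
5.45 [ 0.61457454 -0.05559063  0.04358091] 0.27068325767321855 [-0.5403604  -0.1269476  -2.11700314]
[-0.00187315  0.00238267 -0.99999541] 32.924193634444094
[0.55424283 0.03758171] along 0.07011355055828522 lat -0.001351080630537602 u [-0.54352894  0.83939043]
```

View pics/scene5.png

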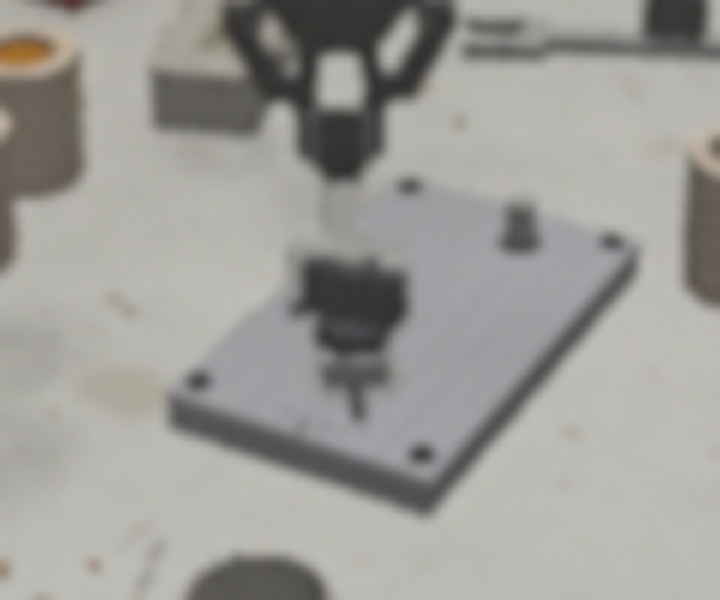

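View pics/side5.png

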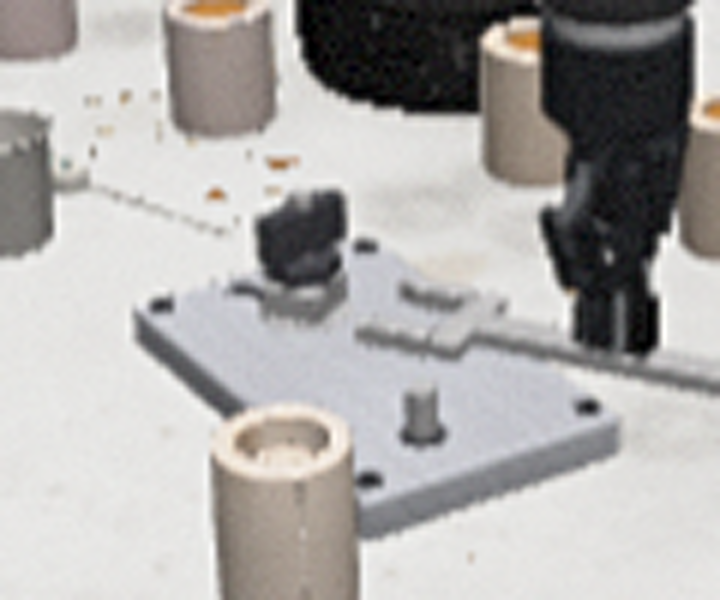

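Request:
drive_tool:
  slide:
    - [-7, 8, -1.5]
    - [-14, 19, -2]
    - [-18, 25, -2]
    - [-22, 31, -2]
    - [-25, 36, -2]
    - [-25, 36, -2]
  turn:
    - [0, 0, 0]
    - [0, 0, 0]
    - [0, 0, 0]
    - [0, 0, 0]
    - [0, 0, 0]
    - [0, 0, 0]
  gripper: [0, 0, 0, 0, 0, 0]

```text
t: 6.15
eef_pos: [0.5899, -0.0185, 0.0427]
tool_rot: [0.678, -0.2, 0.678, 0.202]
contact_force: [-0.3, -1.2, -2.8]
gripper_width: 0.269
```

```bash
cat > st.py <<'E'
from h import *
from scipy.spatial.transform import Rotation as Ro
o=bot.get_obs();print(o['t'],o['eef_pos'],o['gripper_width'],o['contact_force'],o['torque'])
z=Ro.from_quat(o['tool_rot'],scalar_first=True).apply([[1,0,0],[0,0,1]]);print(z[0], np.degrees(np.arctan2(z[1][1],z[1][0])))
a=np.arctan2(z[1][1],z[1][0]);u=np.array([-np.sin(a),np.cos(a)])
j=o['eef_pos'][:2]+.111*u;d=np.array([.515,.0957])-j;print(j,"along",d@u,"lat",d@[u[1],-u[0]],"u",u)
import sys
k=sys.argv[1]
for n in("scene","side"):
  c=bot.read_camera(n);p=proj(c,[.53,.06,.04]).astype(int);save(c,n+k+".png",(p[0]-60,p[1]-50,p[0]+60,p[1]+50),6)
c=bot.read_camera("wrist");save(c,"wrist"+k+".png",None,1.5)
E
python3 st.py 6
```

```text
6.15 [ 0.58991883 -0.01847306  0.04274064] 0.2691158936469375 [-0.32539311 -1.22151751 -2.78755898] [-0.07413165 -0.02624239  0.05273533]
[-7.14491714e-05  2.75528432e-03 -9.99996202e-01] 33.005821407892356
[0.52945444 0.07461323] along 0.025557374087180326 lat -0.0006352384350091116 u [-0.54472424  0.83861523]
```

View pics/wrist6.png

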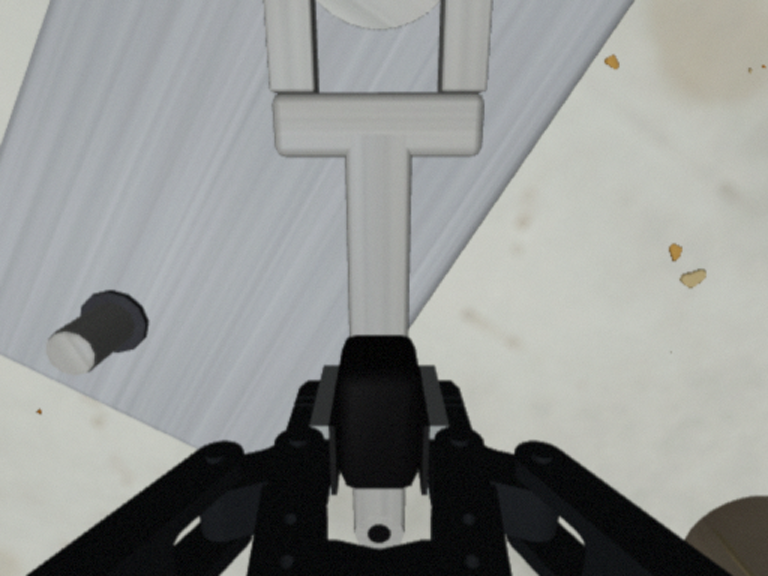

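View pics/side6.png

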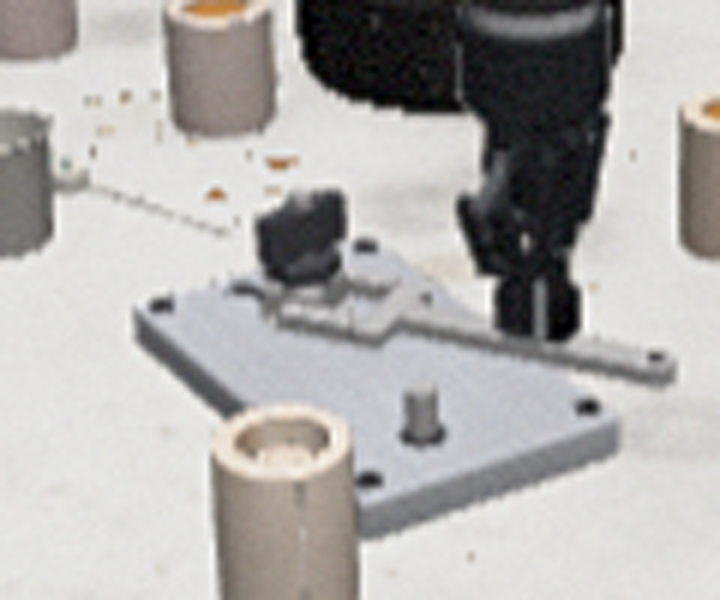

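Request:
drive_tool:
  slide:
    - [-4, 6, -0.5]
    - [-8, 12, -1]
    - [-12, 18, -1]
    - [-14, 21, -1]
    - [-14, 21, -1]
    - [-14, 21, -1]
  turn:
    - [0, 0, 0]
    - [0, 0, 0]
    - [0, 0, 0]
    - [0, 0, 0]
    - [0, 0, 0]
    - [0, 0, 0]
  gripper: [0, 0, 0, 0, 0, 0]

```text
t: 6.9
eef_pos: [0.5767, 0.0009, 0.0418]
tool_rot: [0.679, -0.2, 0.678, 0.201]
contact_force: [0.2, 0.1, -2.3]
gripper_width: 0.267
```

```bash
python3 st.py 7
```

```text
6.9 [0.57671774 0.00090024 0.04181668] 0.26687652240231163 [ 0.23437961  0.13367884 -2.26900208] [-0.07457596 -0.04698738  0.04766911]
[ 7.76218883e-04  1.84718754e-03 -9.99997993e-01] 32.91189607102412
[0.51640603 0.09408553] along 0.002119321855394712 lat -0.00030314822420965306 u [-0.54334876  0.83950707]
```

View pics/wrist7.png

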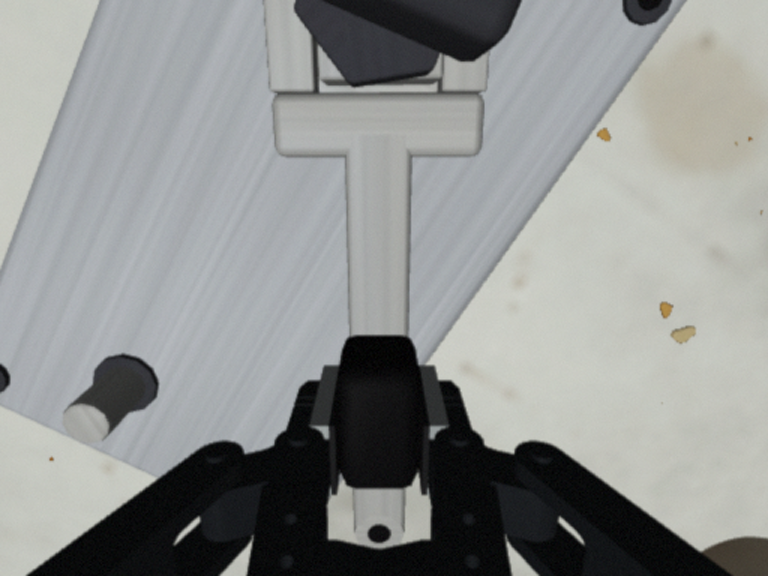

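View pics/side7.png

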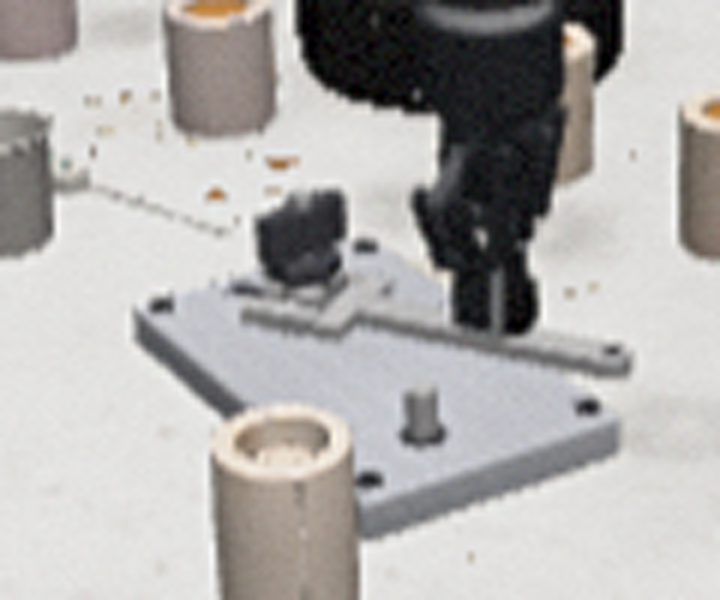

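Request:
drive_tool:
  slide:
    - [-7.6, -2.7, 0]
    - [-14.6, -6.3, 0]
    - [-21.7, -9.3, 0]
    - [-29.1, -11.8, 0]
    - [-36.6, -13.8, 0]
    - [-44.3, -15.3, 0]
    - [-52, -16.3, 0]
    - [-56, -16.6, 0]
    - [-56, -16.6, 0]
    - [-56, -16.6, 0]
  turn:
    - [0, 0, -0.068]
    - [0, 0, -0.138]
    - [0, 0, -0.208]
    - [0, 0, -0.278]
    - [0, 0, -0.347]
    - [0, 0, -0.417]
    - [0, 0, -0.487]
    - [0, 0, -0.523]
    - [0, 0, -0.523]
    - [0, 0, -0.523]
  gripper: [0, 0, 0, 0, 0, 0, 0, 0, 0, 0]

```text
t: 8.05
eef_pos: [0.5214, -0.0162, 0.042]
tool_rot: [0.708, -0.018, 0.706, 0.019]
contact_force: [1.3, -0.5, -3.5]
gripper_width: 0.27
```

```bash
python3 st.py 8
```

```text
8.05 [ 0.52137833 -0.01618923  0.04195728] 0.2700859970384377 [ 1.31784324 -0.45775008 -3.52466213] [-0.18614594 -0.17926629 -0.11094345]
[ 0.0022482   0.00105203 -0.99999692] 2.9730194717627016
[0.51562123 0.09466137] along 0.001069450116212288 lat -0.0005665275211494734 u [-0.0518657   0.99865407]
```

View pics/wrist8.png

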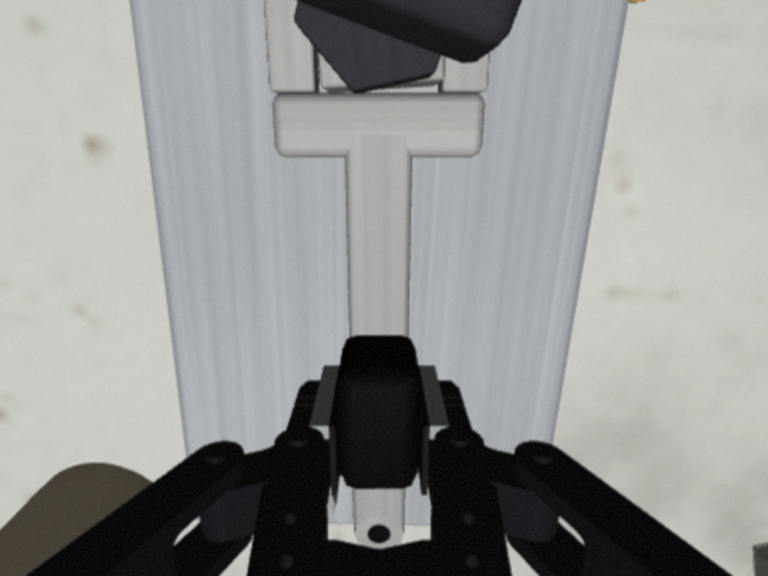

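View pics/side8.png

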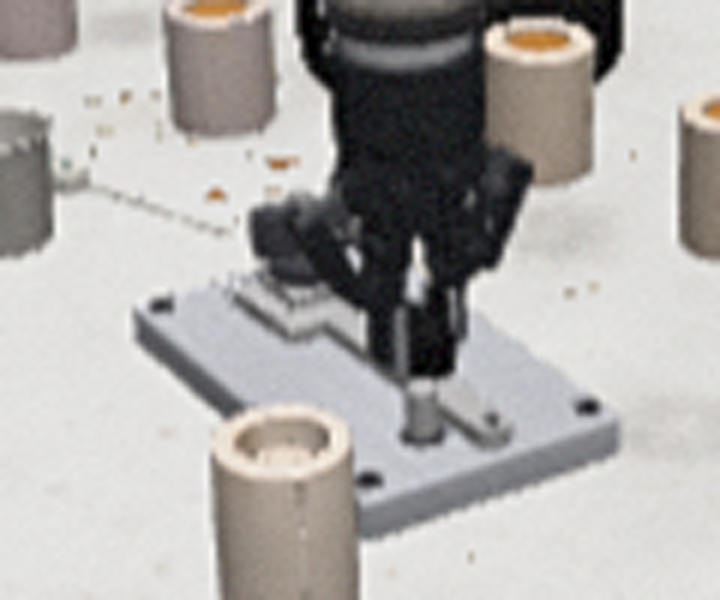

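Request:
drive_tool:
  slide:
    - [-1.5, 0, -0.5]
    - [-3, 0, -1]
    - [-4.5, 0, -1]
    - [-5, 0, -1]
    - [-5, 0, -1]
  turn:
    - [0, 0, -0.015]
    - [0, 0, -0.03]
    - [0, 0, -0.04]
    - [0, 0, -0.045]
    - [0, 0, -0.045]
  gripper: [0, 0, 0, 0, 0]

```text
t: 8.7
eef_pos: [0.5177, -0.0161, 0.0409]
tool_rot: [0.709, -0.003, 0.705, 0.003]
contact_force: [4.8, -2.0, -7.3]
gripper_width: 0.27
```

```bash
python3 st.py 9
```

```text
8.7 [ 0.51765576 -0.01606657  0.04091602] 0.2698900818158507 [ 4.83953216 -2.0204388  -7.32839709] [-0.24792427 -1.19268334  0.76844273]
[ 4.95277345e-03  6.56490496e-04 -9.99987519e-01] 0.48315736934986403
[0.51671974 0.09492948] along 0.0007849913909437025 lat -0.0017131801738937676 u [-0.00843259  0.99996445]
```

View pics/side9.png

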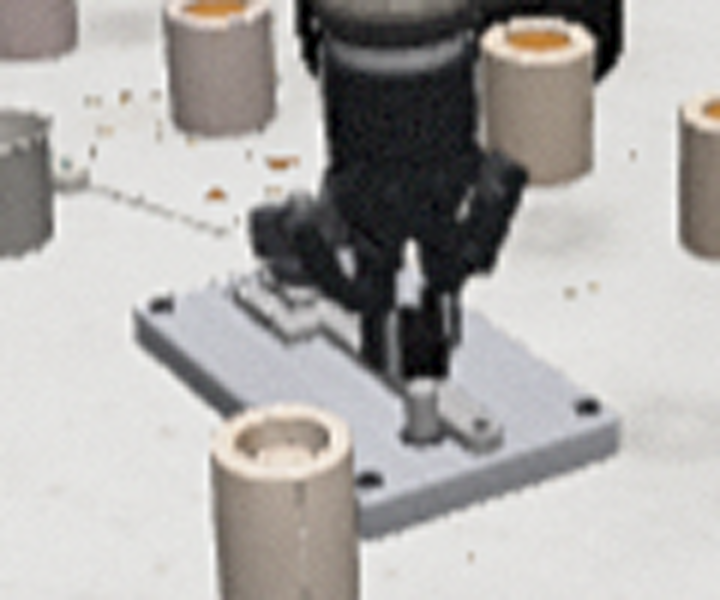

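Request:
drive_tool:
  slide:
    - [0.5, 0, 0]
    - [0.5, 0, 0]
    - [0.5, 0, 0]
    - [0.5, 0, 0]
    - [0.5, 0, 0]
  turn:
    - [0, 0, 0]
    - [0, 0, 0]
    - [0, 0, 0]
    - [0, 0, 0]
    - [0, 0, 0]
  gripper: [0.5, 0.6, 0.6, 0.6, 0.6]

```text
t: 9.35
eef_pos: [0.518, -0.0161, 0.041]
tool_rot: [0.709, -0.003, 0.705, 0.003]
contact_force: [0.3, -0.5, -0.4]
gripper_width: 0.601
```

Request:
drive_tool:
  slide:
    - [0, 0, 20]
    - [0, 0, 60]
    - [0, 0, 110]
    - [0, 0, 160]
    - [0, 0, 200]
    - [0, 0, 200]
    - [0, 0, 200]
    - [0, 0, 200]
  turn:
    - [0, 0, 0]
    - [0, 0, 0]
    - [0, 0, 0]
    - [0, 0, 0]
    - [0, 0, 0]
    - [0, 0, 0]
    - [0, 0, 0]
    - [0, 0, 0]
  gripper: [0.6, 0.6, 0.6, 0.6, 0.6, 0.6, 0.6, 0.6]

```text
t: 10.15
eef_pos: [0.517, -0.0161, 0.2397]
tool_rot: [0.708, -0.003, 0.706, 0.003]
contact_force: [-0.3, 0.4, 0.7]
gripper_width: 0.603
```

```bash
python3 st.py 10
```

```text
10.15 [ 0.51698406 -0.01612204  0.23966554] 0.6025931262251596 [-0.29534269  0.44530325  0.74945276] [-0.03290194 -0.0114327  -0.01322473]
[ 2.29322580e-03  5.27288031e-04 -9.99997232e-01] 0.47569859477500065
[0.51606249 0.09487413] along 0.0008346598000479155 lat -0.0010555954602671702 u [-0.00830241  0.99996553]
```

View pics/wrist10.png

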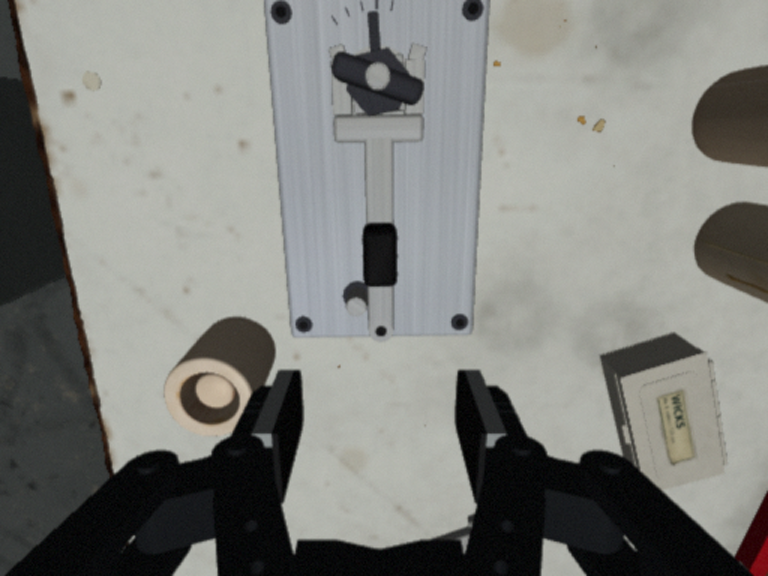

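View pics/side10.png

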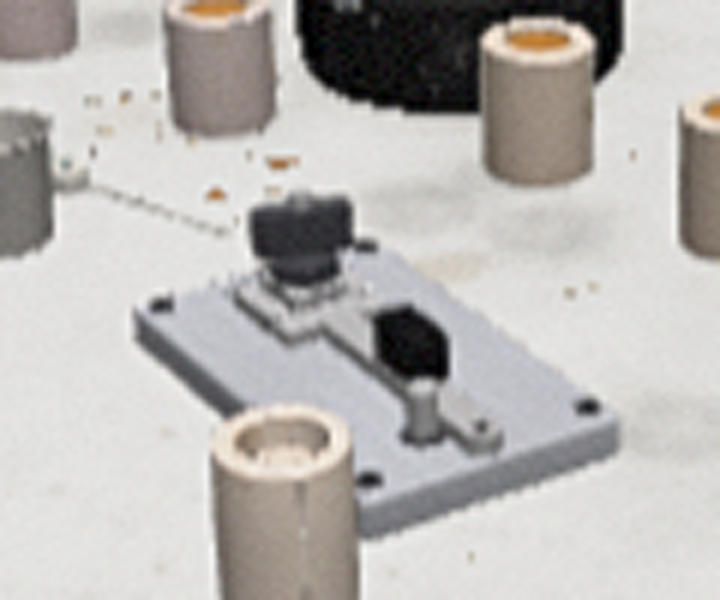

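Request:
drive_tool:
  slide:
    - [0, 20, 0]
    - [0, 40, 0]
    - [0, 60, 0]
    - [-1, 80, 0]
    - [-1, 100, 0]
    - [-2, 112, 0]
    - [-2, 112, 0]
    - [-2, 112, 0]
    - [-2, 112, -20]
    - [-2, 112, -40]
  turn:
    - [0, 0, 0.14]
    - [0, 0, 0.28]
    - [0, 0, 0.42]
    - [0, 0, 0.56]
    - [0, 0, 0.7]
    - [0, 0, 0.84]
    - [0, 0, 0.98]
    - [0, 0, 1.12]
    - [0, 0, 1.23]
    - [0, 0, 1.23]
  gripper: [0.6, 0.6, 0.6, 0.6, 0.6, 0.6, 0.6, 0.6, 0.6, 0.6]

```text
t: 11.3
eef_pos: [0.5151, 0.0959, 0.1984]
tool_rot: [0.576, -0.411, 0.575, 0.412]
contact_force: [0.2, -0.5, -0.3]
gripper_width: 0.6
```

```bash
python3 st.py 11; python3 -c "
from h import *
o=bot.get_obs();print(o['q'])"
```

```text
11.3 [0.51507637 0.09587373 0.19839311] 0.6000416275148955 [ 0.21994705 -0.52256269 -0.31293575] [ 0.01103154 -0.04860404 -0.05667586]
[-1.26396729e-04  1.85405538e-03 -9.99998273e-01] 71.13076379705173
[0.41004161 0.13177217] along -0.11098391885886015 lat -0.00018909549935371573 u [-0.94625914  0.32340939]
[-0.14009704  0.27627519 -0.19181518  1.93970163  0.06214523  0.93497727
  0.87607088]
```

View pics/wrist11.png

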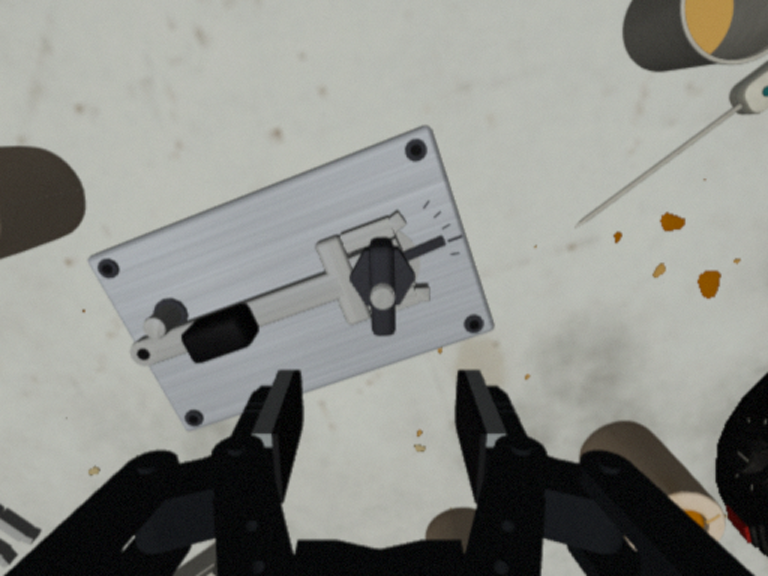

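View pics/side11.png

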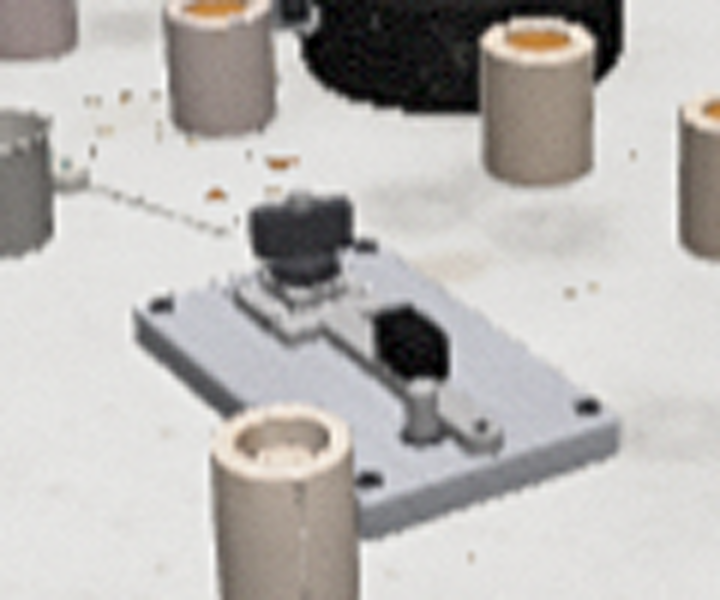

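Request:
drive_tool:
  slide:
    - [0, 0, -45]
    - [0, 0, -85]
    - [0, 0, -115]
    - [0, 0, -130]
    - [0, 0, -136]
    - [0, 0, -136]
    - [0, 0, -136]
  turn:
    - [0, 0, 0]
    - [0, 0, 0]
    - [0, 0, 0]
    - [0, 0, 0]
    - [0, 0, 0]
    - [0, 0, 0]
    - [0, 0, 0]
  gripper: [0.6, 0.6, 0.6, 0.6, 0.6, 0.6, 0.6]

```text
t: 12.15
eef_pos: [0.5148, 0.0958, 0.0629]
tool_rot: [0.576, -0.409, 0.576, 0.411]
contact_force: [-0.3, -0.8, 0.9]
gripper_width: 0.601
```

Request:
drive_tool:
  slide:
    - [0, 0, 0]
    - [0, 0, 0]
    - [0, 0, 0]
    - [0, 0, 0]
    - [0, 0, 0]
    - [0, 0, 0]
  turn:
    - [0, 0, 0]
    - [0, 0, 0]
    - [0, 0, 0]
    - [0, 0, 0]
    - [0, 0, 0]
    - [0, 0, 0]
  gripper: [0.3, 0.2, 0.1, 0, 0, 0]
  squeeze: 50

```text
t: 12.75
eef_pos: [0.5155, 0.0959, 0.0639]
tool_rot: [0.576, -0.41, 0.576, 0.411]
contact_force: [-1.2, -0.1, 5.7]
gripper_width: 0.158
```

```bash
python3 st.py 12
```

```text
12.75 [0.51550597 0.09592755 0.06390194] 0.15770951866561 [-1.2299259  -0.06320396  5.67796388] [-0.02853002  0.22939554 -0.0379234 ]
[-6.48066044e-04  1.54262708e-03 -9.99998600e-01] 70.9123170579014
[0.41060883 0.13222618] along -0.1105962600744791 lat -0.0003804951700670209 u [-0.94501923  0.32701475]
```

View pics/wrist12.png

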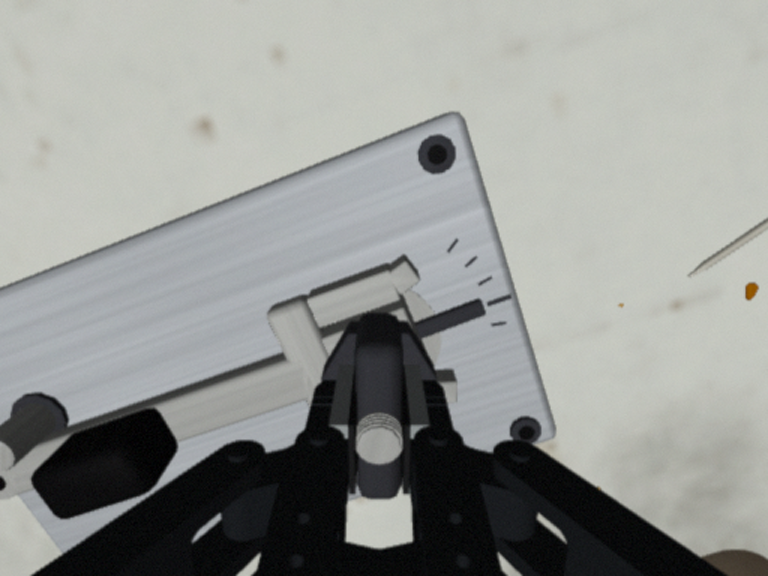

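View pics/side12.png

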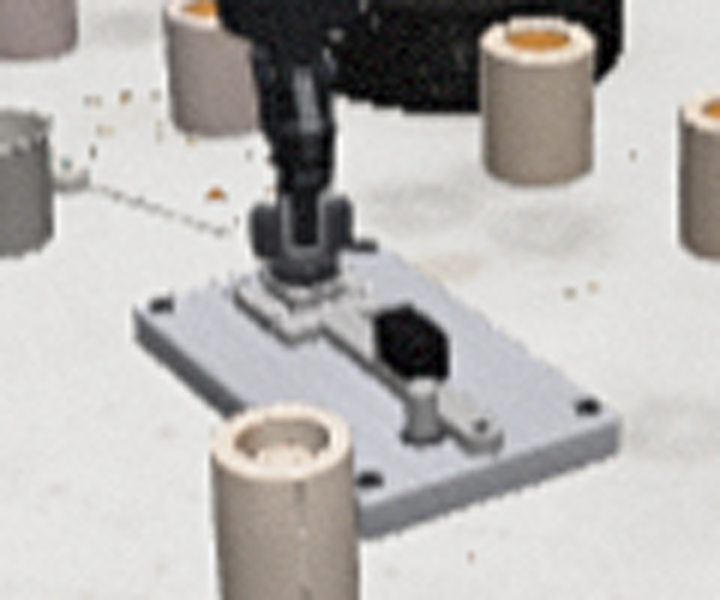

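Request:
drive_tool:
  slide:
    - [0, 0, 0]
    - [0, 0, 0]
    - [0, 0, 0]
    - [0, 0, 0]
    - [0, 0, 0]
    - [0, 0, 0]
    - [0, 0, 0]
    - [0, 0, 0]
    - [0, 0, 0]
    - [0, 0, 0]
  turn:
    - [0, 0, -0.06]
    - [0, 0, -0.16]
    - [0, 0, -0.26]
    - [0, 0, -0.36]
    - [0, 0, -0.46]
    - [0, 0, -0.56]
    - [0, 0, -0.66]
    - [0, 0, -0.76]
    - [0, 0, -0.86]
    - [0, 0, -0.96]
  gripper: [0, 0, 0, 0, 0, 0, 0, 0, 0, 0]

```text
t: 13.9
eef_pos: [0.5155, 0.0959, 0.064]
tool_rot: [0.701, -0.096, 0.7, 0.097]
contact_force: [1.5, -0.1, -4.0]
gripper_width: 0.153
```

```bash
python3 st.py 13
```

```text
13.9 [0.5155198  0.09594608 0.06397289] 0.15258065151661016 [ 1.50653032 -0.0793109  -4.01191605] [-0.05927717 -0.05700892  0.11881765]
[ 0.00113367  0.00140796 -0.99999837] 15.703471724151495
[0.48547668 0.20280304] along -0.11109620224935836 lat -0.0005670055975041756 u [-0.27065878  0.96267535]
```

View pics/wrist13.png

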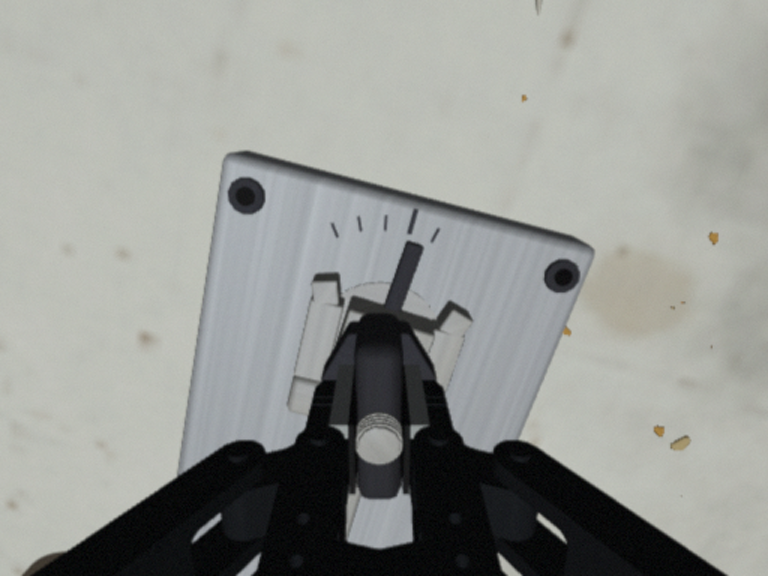

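View pics/side13.png

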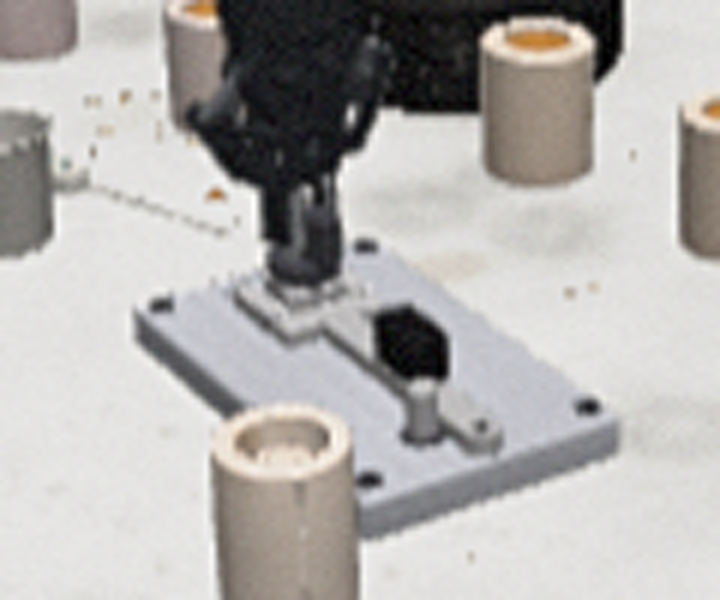

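Request:
drive_tool:
  slide:
    - [0, 0, 0]
    - [0, 0, 0]
    - [0, 0, 0]
    - [0, 0, 0]
    - [0, 0, 0]
    - [0, 0, 0]
    - [0, 0, 0]
    - [0, 0, 0]
    - [0, 0, 0]
    - [0, 0, 0]
  turn:
    - [0, 0, -0.06]
    - [0, 0, -0.16]
    - [0, 0, -0.26]
    - [0, 0, -0.36]
    - [0, 0, -0.46]
    - [0, 0, -0.56]
    - [0, 0, -0.66]
    - [0, 0, -0.76]
    - [0, 0, -0.86]
    - [0, 0, -0.9]
  gripper: [0, 0, 0, 0, 0, 0, 0, 0, 0, 0]

```text
t: 15.05
eef_pos: [0.5155, 0.0959, 0.064]
tool_rot: [0.674, 0.216, 0.673, -0.216]
contact_force: [0.1, -0.9, -1.9]
gripper_width: 0.15
```

```bash
python3 st.py 14
```

```text
15.05 [0.51551664 0.09594469 0.06396831] 0.15009808423737248 [ 0.08932544 -0.89955201 -1.88798131] [-0.09630133 -0.07978925  0.11932463]
[ 1.66007675e-03 -2.14564163e-04 -9.99998599e-01] -35.54215819346331
[0.58004114 0.18626406] along -0.11149942450012926 lat -0.0002781431464862856 u [0.58130182 0.81368802]
```

Request:
drive_tool:
  slide:
    - [0, 0, 0]
    - [0, 0, 0]
    - [0, 0, 0]
    - [0, 0, 0]
  turn:
    - [0, 0, -0.05]
    - [0, 0, -0.1]
    - [0, 0, -0.15]
    - [0, 0, -0.15]
  gripper: [0, 0, 0, 0]

```text
t: 15.6
eef_pos: [0.5155, 0.0959, 0.064]
tool_rot: [0.656, 0.264, 0.655, -0.264]
contact_force: [0.2, -1.2, -1.7]
gripper_width: 0.151
```

```bash
python3 st.py 15
```

```text
15.6 [0.51553689 0.09590642 0.06395263] 0.1506009002778214 [ 0.15445427 -1.23659379 -1.6741581 ] [-0.14041847 -0.18614323 -0.04349038]
[ 1.63353685e-03 -3.67961946e-04 -9.99998598e-01] -43.88730409329927
[0.59248677 0.17590464] along -0.11152096330124714 lat -0.00024384373646528236 u [0.69324215 0.72070474]
```

Request:
drive_tool:
  slide:
    - [0, 0, 0]
    - [0, 0, 0]
    - [0, 0, 0]
    - [0, 0, 0]
  turn:
    - [0, 0, -0.03]
    - [0, 0, -0.06]
    - [0, 0, -0.08]
    - [0, 0, -0.08]
  gripper: [0, 0, 0, 0]

```text
t: 16.15
eef_pos: [0.5155, 0.0959, 0.064]
tool_rot: [0.645, 0.29, 0.644, -0.29]
contact_force: [0.3, -0.7, -2.8]
gripper_width: 0.157
```

```bash
python3 st.py 16
```

```text
16.15 [0.51554645 0.09590847 0.06395654] 0.15666390571393732 [ 0.30010267 -0.74943217 -2.81005195] [-0.08286874 -0.10856295  0.00626804]
[ 1.66398870e-03 -4.91998851e-04 -9.99998495e-01] -48.494219338444765
[0.59867311 0.16946769] along -0.11154738272363182 lat -0.0002060059959663298 u [0.74888886 0.66269561]
```

View pics/wrist16.png

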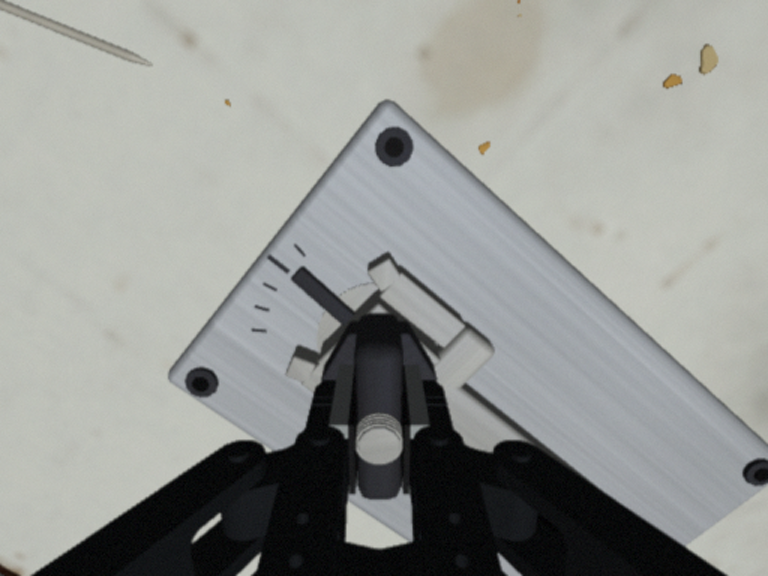

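View pics/side16.png

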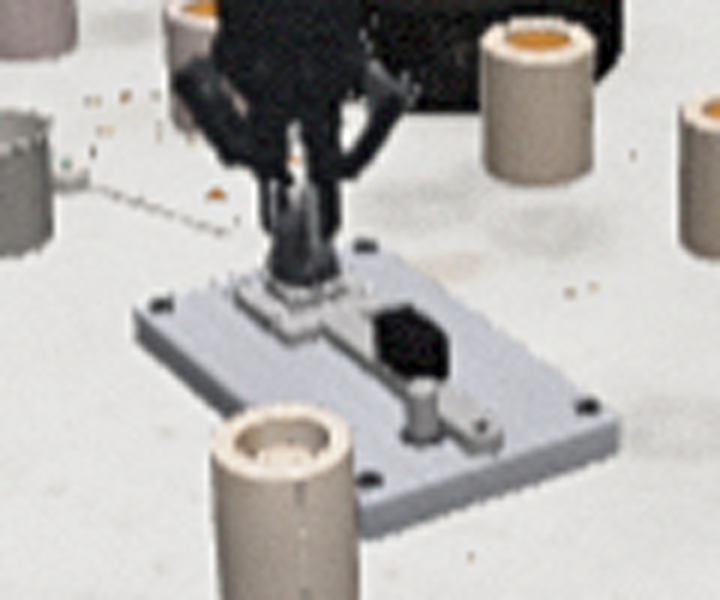

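Request:
drive_tool:
  slide:
    - [0, 0, 0]
    - [0, 0, 0]
    - [0, 0, 0]
  turn:
    - [0, 0, -0.03]
    - [0, 0, -0.06]
    - [0, 0, -0.06]
  gripper: [0, 0, 0]

```text
t: 16.6
eef_pos: [0.5156, 0.0959, 0.064]
tool_rot: [0.636, 0.309, 0.635, -0.309]
contact_force: [0.6, -1.2, -1.0]
gripper_width: 0.148
```

```bash
python3 st.py 17|head -3
```

```text
16.6 [0.51557234 0.09590724 0.06398165] 0.1480965170818037 [ 0.63639983 -1.19340396 -0.97875643] [-0.22979247 -0.1286093   0.4713231 ]
[ 1.68694005e-03 -8.61103470e-04 -9.99998206e-01] -51.89783673985152
[0.60291954 0.16440152] along -0.11157826090554261 lat -0.0001900964239105389 u [0.78691172 0.61706559]
```

Request:
drive_tool:
  slide:
    - [0, 0, 0]
    - [0, 0, 0]
    - [0, 0, 0]
  turn:
    - [0, 0, -0.03]
    - [0, 0, -0.06]
    - [0, 0, -0.06]
  gripper: [0, 0, 0]

```text
t: 17.05
eef_pos: [0.5156, 0.096, 0.064]
tool_rot: [0.627, 0.328, 0.626, -0.328]
contact_force: [0.5, -2.5, -0.3]
gripper_width: 0.151
```

```bash
python3 st.py 18
```

```text
17.05 [0.51556351 0.0959632  0.06400942] 0.1506006559740571 [ 0.47031502 -2.49140365 -0.28443868] [-0.38268656 -0.04706892  1.52917989]
[ 0.00167477 -0.00131773 -0.99999773] -55.23416353738264
[0.60674883 0.15925805] along -0.11161300289373466 lat -0.00010510803695012183 u [0.82148936 0.57022384]
```

View pics/wrist18.png

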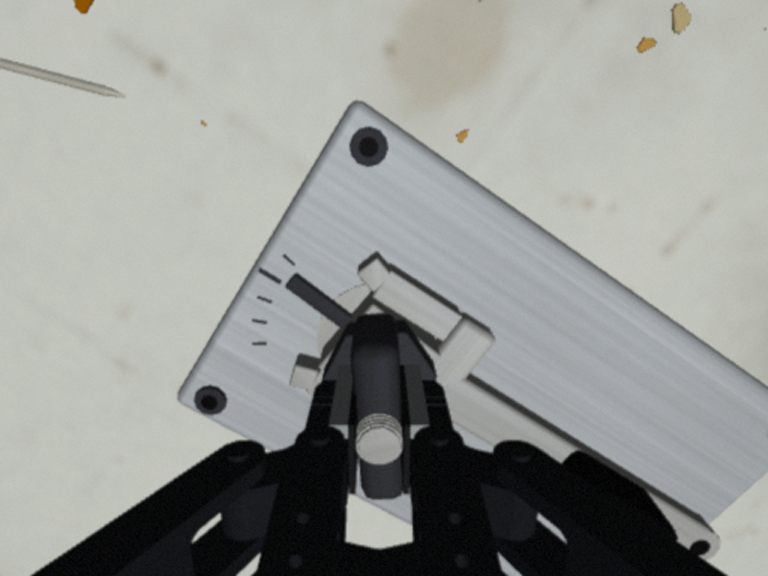

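Request:
drive_tool:
  slide:
    - [0, 0, 0]
    - [0, 0, 0]
    - [0, 0, 0]
    - [0, 0, 0]
    - [0, 0, 0]
  turn:
    - [0, 0, -0.02]
    - [0, 0, -0.04]
    - [0, 0, -0.04]
    - [0, 0, -0.04]
    - [0, 0, -0.04]
  gripper: [0, 0, 0, 0, 0]

```text
t: 17.7
eef_pos: [0.5156, 0.096, 0.0641]
tool_rot: [0.621, 0.34, 0.619, -0.34]
contact_force: [1.2, -2.1, 0.4]
gripper_width: 0.156
```

```bash
python3 st.py 19
```

```text
17.7 [0.51563712 0.09598424 0.06406853] 0.15570739719265897 [ 1.18875205 -2.0686887   0.36429772] [-0.48636028 -0.07589149  2.19998671]
[ 0.00178892 -0.00117416 -0.99999771] -57.46506427908143
[0.60921719 0.15568157] along -0.11168999792078647 lat -0.00010302026288146197 u [0.84306367 0.53781376]
```

View pics/wrist19.png

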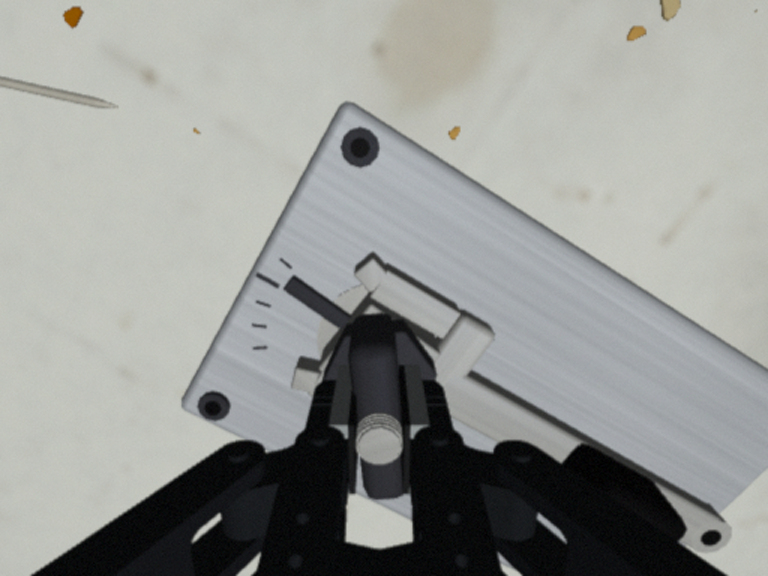

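View pics/side19.png

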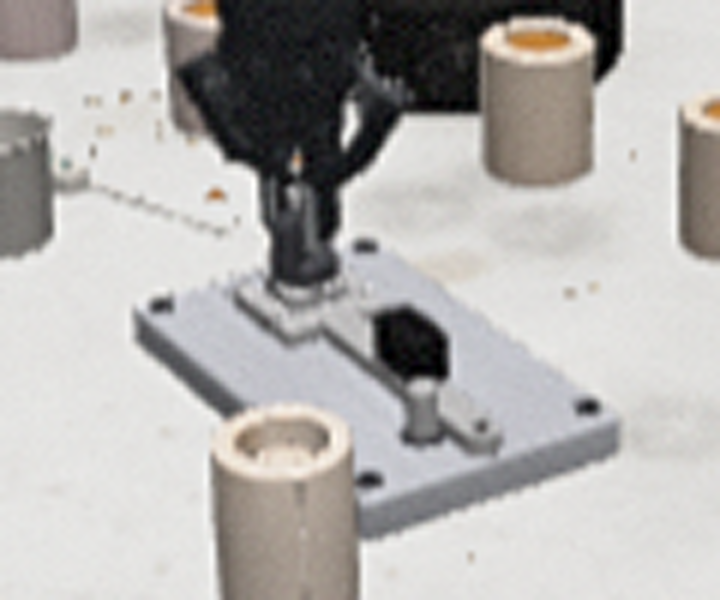

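Request:
drive_tool:
  slide:
    - [0, 0, 0]
    - [0, 0, 0]
    - [0, 0, 0]
    - [0, 0, 0]
    - [0, 0, 0]
    - [0, 0, 0]
  turn:
    - [0, 0, 0]
    - [0, 0, 0]
    - [0, 0, 0]
    - [0, 0, 0]
    - [0, 0, 0]
    - [0, 0, 0]
  gripper: [0.6, 0.6, 0.6, 0.6, 0.6, 0.6]

```text
t: 18.45
eef_pos: [0.5156, 0.0959, 0.0641]
tool_rot: [0.621, 0.34, 0.619, -0.34]
contact_force: [0.3, 0.3, -0.6]
gripper_width: 0.599
```

Request:
drive_tool:
  slide:
    - [0, 0, 30]
    - [0, 0, 75]
    - [0, 0, 120]
    - [0, 0, 165]
    - [0, -40, 180]
    - [0, -80, 180]
    - [0, -110, 180]
    - [0, -110, 180]
    - [0, -110, 180]
    - [0, -110, 180]
  turn:
    - [0, 0, 0]
    - [0, 0, 0]
    - [0, 0, 0]
    - [0, 0, 0.14]
    - [0, 0, 0.28]
    - [0, 0, 0.42]
    - [0, 0, 0.56]
    - [0, 0, 0.7]
    - [0, 0, 0.84]
    - [0, 0, 0.98]
  gripper: [0.6, 0.6, 0.6, 0.6, 0.6, 0.6, 0.6, 0.6, 0.6, 0.6]

```text
t: 19.45
eef_pos: [0.5154, -0.0144, 0.2441]
tool_rot: [0.708, 0.007, 0.706, -0.006]
contact_force: [-0.6, 1.1, -0.7]
gripper_width: 0.596
```

```bash
python3 st.py 20
```

```text
19.45 [ 0.51538859 -0.01444943  0.24405607] 0.5963418888309101 [-0.58998951  1.06730095 -0.65998607] [0.0305462  0.01384791 0.0107269 ]
[ 0.00164516  0.00115791 -0.99999798] -1.11528778748531
[0.51754911 0.09652954] along -0.0008790012669520266 lat -0.002532484183687879 u [0.01946421 0.99981055]
```

View pics/wrist20.png

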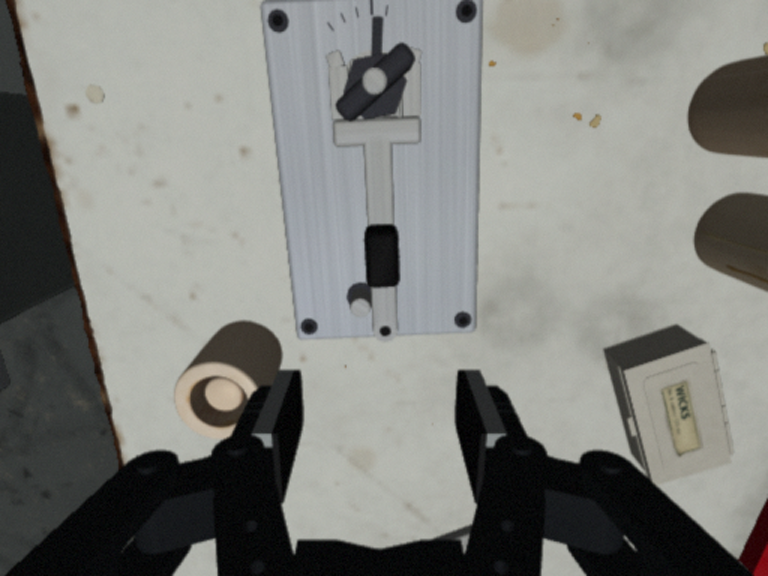

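View pics/side20.png

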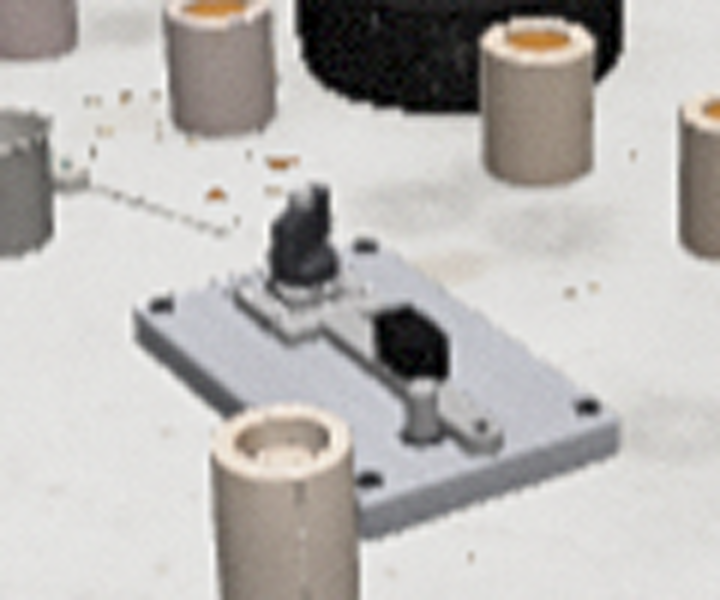

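```bash
python3 - <<'E'
from h import *
c=bot.read_camera("wrist"); save(c,"z.png",(200,0,300,100),6)
im=c["color"]
E
```

```text
(no output)
```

View pics/z.png

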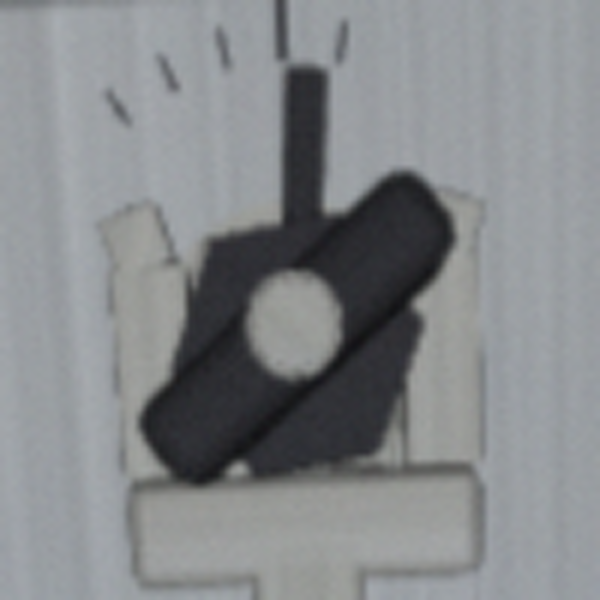

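```bash
python3 - <<'E'
from h import *
c=bot.read_camera("wrist")
P=lambda u,v,z:onz(c,(200+u/6,v/6),z)
def ang(a,b,z): d=P(*b,z)-P(*a,z); return np.arctan2(d[1],d[0])
print("wing up edge",ang((150,412),(385,180),.088),"low",ang((210,478),(448,250),.088),"ends",P(175,450,.088),P(425,205,.088))
t=P(307,68,.030);print("ptr tip",t,"yaw from axis",np.arctan2(t[1]-.0957,t[0]-.515)-np.pi/2,"edge",ang((303,215),(307,68),.03)-np.pi/2)
print("line",ang((283,57),(281,2),.025)-np.pi/2,P(281,2,.025))
g=P((378-300)*4+0+0,0,.1) 
gt=onz(c,(382/1.5,258/1.5),.067);print("grip top~",gt)
E
```

```text
wing up edge 0.7027343163171875 low 0.6976613902914623 ends [0.49695927 0.07915307 0.088     ] [0.53398188 0.11058798 0.088     ]
ptr tip [0.51797603 0.13973344 0.03      ] yaw from axis -0.0674830240619162 edge -0.0596349133551739
line 0.00839087224328705 [0.51395143 0.15052634 0.025     ]
grip top~ [ 0.51724487 -0.01515228  0.067     ]
```

```bash
python3 - <<'E'
from station import bot
print(bot.hand_in())
E
```

```text
the job is handed in; nothing more can be done
None
```

I set and locked the stop screw, then handed the job in at about 19.5 s of the 67 s limit.

**What I did**
- I slid the wide spanner onto the collar from the side, with its handle opposite the pointer.
- I swung it clockwise about 0.57 rad until the handle touched the stop post, then left it lying there.
- I gripped the locknut's wing once and turned the gripper about 2.24 rad clockwise. The moment about the screw axis then rose from about 0.1 to 2.2 N m, and the wing began to slip in the pads. The nut only rubs at about 0.15 N m, so it was jammed. I then released it and moved clear.

**Last checks, from the wrist camera**
- **Locknut:** it stands at about 2.38 rad, against the 2.32 needed. This assumes the wing lines up with the collar at zero. It is good to a few hundredths of a rad, so the margin is thin, and the torque rise is the stronger evidence.
- **Screw:** it stands about 0.09 rad past the long line, slightly more than the expected 0.08 rad of play but inside the 0.2 limit.
- **Spanner:** the grip is within about 1 mm of the block's centre line. The jaw was last measured about 2 mm from the screw axis, before the nut was turned, and it still looks home and flat on the collar.
- **Bystanders:** the other spanner, moulds, cup, tin and thermometer were not touched as far as the pictures and force readings show. I did not re-measure their positions.

No check failed. Early on, my first estimate of the spanner's jaw position disagreed by about 17 mm because I had picked the wrong face of the jaw. I corrected it before gripping.

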